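Build the network stack in its desk stand

ROBOT

A 6-joint arm with a two-finger parallel gripper is mounted at the origin on the work surface. World frame = base frame: x ahead of the robot, y to its left, z up, the work surface at z = 0. Lengths are in m, angles in degrees, forces in N, time in s.
With the tool pointing down it reaches from about 0.275 to 0.725 m from the base axis. Payload 15.9 kg.
Tool frame: the origin (TCP) lies on the centre line of the jaws, within the pads' length; the fingertips stand 22 mm ahead of it and the grasp point (between the pads) lies 3 mm ahead of it; z points along the fingers, y is the line along which they close (so a half turn about z gives the same grasp; the last joint's range is limited). The gripper opens to 85 mm and grips with 20 to 120 N. Pads are 22 mm wide; open, the fingers measure 114 mm over their backs; the gripper's body (76 mm by 85 mm) begins 54 mm behind the grasp point. The pads swing forward as they close: fully open they stand 13 mm farther back than shut.
Start: joints at [65.661, 12.198, -1.971, 75.831, 0, 90], TCP at [0.206, 0.456, 0.253] pointing down, gripper open.
Joint ranges: [-170.91, 170.91], [-42.67, 98.43], [-65.05, 77.54], [-120.47, 116.71], [-90, 82.35], [-180, 180]. Speed limits (degrees/s): [108.29, 108.29, 136.94, 147.25, 180, 180].

INTERFACE

Orientations are given as [roll, pitch, yaw] about the fixed x, y, z axes, in that order (R = Rz(yaw) Ry(pitch) Rx(roll)).
In Python, from station import manip gives the robot as it stands.
- The arm moves only by the tool play_rows, never from a script. Its argument "motion" is one flat list of numbers, 5 for each row, row after row: the opening, from 0 (shut) to 1 (fully open), then the shift along the tool's x, y, z each as a share of 0.1 m, from -1 to 1, then the turn about the tool's z as a share of 180 degrees, from -1 to 1. A call has 1 to 20 rows; each row is the pose to reach, as a shift and turn from the pose commanded when the call began, along the tool's axes at that moment, turning the shorter way round; what a row does not reach only later rows make up. A row lasts 1/10 s, in which the tool goes at most 50 mm and 8.59 degrees, less where a joint would pass 70% of its speed; a pose out of reach is approached as far as the arm can. A call with a number of a shift or a turn outside -1 to 1 is refused whole. A call with a gripper value outside its range is refused whole. The fingers move at their own pace and stop on an object; the grip force is fixed at half the most. Time passes only in rows, so rows that repeat a pose let the fingers close. It gives the time, the measured TCP pose, the force, the opening and the grip force at its end, in the units of the state.
- manip.observe(): the state, without advancing time (a new reading comes with each control period).
- manip.snapshot(name): name is "scene" or "top"; returns a dict with "color" (480x640x3 uint8, red, green, blue), "range_z" (480x640 float32, m along the optical axis (not along the pixel's ray), 0 where there is no reading), "mtx" (3x3 intrinsics, pixels), "xyz" and "orientation" of the camera in the world. Camera axes: x right, y down, z forward; pixel columns grow to the right and rows downward; lengths in m; the calibration is good to about 2 mm. A picture is of the moment at which its call begins.
- manip.job_done(): hands the job in; it is judged then, once.
The state is a dict: "time": time; "joint_positions": joint angles; "joint_velocities": joint speeds; "effort": joint torques, N m; "position": TCP position; "tcp_rot": TCP orientation; "force": force on the tool from outside, world axes, zero at the start; "ft_torque": the same for the moment, N m; "finger_gap": finger opening in m; "grip_force": force on a finger pad.
Only numpy, scipy, OpenCV 4.12 (cv2) and the standard library are available. Lean on these libraries where they do the work, as an engineer would, in place of code of your own. Each camera call takes 0.05 s, during which the arm holds its last target. There are 200 camera calls.

TASK

Build the little network stack in its steel desk stand: first the network switch, then the slotted cooling spacer on top of it, then the wireless router on top of that. Lower each one between the four corner posts, rather than dropping it, until it sits flat and fully down, with the switch's sockets and the router's antennas at the end of the stand that has the cable comb (the spacer may go either way round). Leave the mug, the mouse and the power adapter where they are, and let go of everything at the end.

Things in the scene. Friction and masses are not known exactly. Their poses are not given: they have to be found in the camera images.
- stand: Dark steel desk stand, fixed. Base plate 158 x 84 x 12 mm with four L-shaped corner posts (walls 4 mm, each about 18 mm along the long side and 14 mm along the short side) around a pocket; long sides are open for 57 mm between posts, short sides for 31 mm. Cable comb: five 14 mm teeth, 92 mm from the pocket centre, at the +x end. Origin: underside, below the pocket centre; z up.
- pocket (a point): Centre of the pocket floor, 12 mm above the desk; axes as the stand's (x to the comb end). The pocket is 93 mm long (x) by 59 mm wide (y). The posts' straight inner faces reach 44 mm above this floor; above them lips lean outward by 29 degrees as a lead-in, their tops about 54 mm above the floor and about 9 mm outside the inner faces.
- switch: Network switch: white plastic box, 90 (x) x 56 (y) x 28 mm high, four dark sockets in its +x end. Origin: centre of the underside, z up. Mass roughly 0.24 kg. Goes into the pocket first, on the floor.
- switch_sockets (a point): Middle of the switch's socket end, 45 mm from its centre in its +x direction, 11 mm up.
- spacer: Cooling spacer: white plastic ladder-like frame, 90 (x) x 56 (y) x 14 mm high, with four slots right through it, alike either way round. Origin: centre of the underside, z up (keep that side up). Mass roughly 0.07 kg. Goes in second, on the switch (28 mm above the pocket floor).
- router: Wireless router: white plastic box, 90 (x) x 56 (y) x 22 mm high, with two 8 mm thick antennas (at y = -20 and +20 mm) that rise from x = 39 mm and lean outward, tips at x = 67 mm, 74 mm above the underside. Origin: centre of the underside, z up. Mass about 0.18 kg. Goes in last, on the spacer (42 mm above the pocket floor; its top ends about 10 mm above the lips).
- router_antennas (a point): Foot of the antennas, on the router's top, 39 mm from its centre in its +x direction.
- mug: Bystander: white mug, 80 mm wide, 90 mm high, origin under its centre.
- mouse: Bystander: black computer mouse, 100 x 58 x 28 mm, origin under its centre.
- adapter: Bystander: black power adapter, 85 x 45 x 32 mm, origin under its centre.
There are look-alikes about, which are no part of the job. What is shaped like the switch but turquoise is not meant.

How it is judged:
By the outcome, as a careful person would: the job done as asked, in the order asked, and still so for the second after the job is handed in, with the robot touching nothing.
It also fails if it takes over 72 s, if anything falls off the work surface, if the arm or the gripper's body presses on something with over 40 N, if the wrist force passes 120 N, or if a joint passes its speed limit or range.

## Working session

There is one attempt and no reset: what is moved stays moved. The work goes in short steps, Python scripts to look and compute and a tool call to move; the robot and the scene stay as the last step left them, time stands still between calls to the robot, and variables do not carry over. Pictures are saved under pics/ and viewed, at most 10 in all, crops included, and the job is handed in when it is done.

Besides the shell and the picture viewer there is one more tool, called after "Request:" as name(argument=value, ...) on one line, values as JSON. play_rows: Moves the arm, as the interface text tells. Its arguments: {"type":"object","properties":{"motion":{"type":"array","items":{"type":"number"}}},"required":["motion"]}

```bash
mkdir -p pics; ls; cat > h.py <<'E'
import numpy as np, cv2
from station import manip
def snap(n):
    s=manip.snapshot(n); return s
def cloud(s):
    from scipy.spatial.transform import Rotation as R
    z=s["range_z"]; K=np.array(s["mtx"]); v,u=np.mgrid[:480,:640]
    c=np.stack([(u-K[0,2])/K[0,0]*z,(v-K[1,2])/K[1,1]*z,z],-1)
    o=np.array(s["orientation"]); 
    M=R.from_euler('xyz',o,degrees=True).as_matrix() if o.shape==(3,) else o
    return c@M.T+np.array(s["xyz"])
E
python3 - <<'E'
from h import *
for n in ("scene","top"):
    s=snap(n); cv2.imwrite(f"pics/{n}0.png",s["color"][...,::-1]); np.savez(f"{n}0.npz",**s)
    print(n,s["mtx"],s["xyz"],s["orientation"]); 
    p=cloud(s); print(p[240,320],p[400,320],p[100,100])
print(manip.observe())
E
```

```text
pics
scene [[584.03691624   0.         328.23398719]
 [  0.         584.03691624 234.5118254 ]
 [  0.           0.           1.        ]] [1.29722035 0.17556613 0.96127355] [-139.90963678   -0.40714065  108.45798527]
[ 5.47982127e-01 -8.58361366e-02  4.09836207e-04] [ 0.88773535  0.0309969  -0.00176797] [ 0.32526488 -0.75271106  0.04296905]
top [[517.22106307   0.         316.60995866]
 [  0.         517.22106307 234.30022862]
 [  0.           0.           1.        ]] [ 0.39868792 -0.02781025  1.06165607] [-169.00535572   -0.67280945  -89.20590779]
[ 0.59354324 -0.04469661 -0.00233495] [ 0.27297345 -0.04869059  0.00032752] [ 0.89788923  0.44193722 -0.00159862]
{'time': 0.1, 'joint_positions': array([ 6.56617785e+01,  1.22222438e+01, -2.00420349e+00,  7.58314937e+01,
       -1.08900428e-03,  9.00021558e+01]), 'joint_velocities': array([ 0.05987276,  0.05571041,  0.07834734, -0.00342939,  0.01673164,
       -0.00404687]), 'effort': array([-1.69449081e-04, -6.87240314e+01,  4.87809420e+01,  1.20036738e-02,
       -3.91829383e-05,  6.55970894e-06]), 'position': array([0.205949  , 0.45530284, 0.25286643]), 'tcp_rot': array([-1.79942059e+02,  1.09118378e-03,  1.55659624e+02]), 'force': array([-0.29100052, -0.0962428 , -0.47646289]), 'ft_torque': array([ 0.04396689, -0.0030165 ,  0.00866919]), 'grip_force': 0.0, 'finger_gap': 0.08557238096072751}
```

View pics/top0.png

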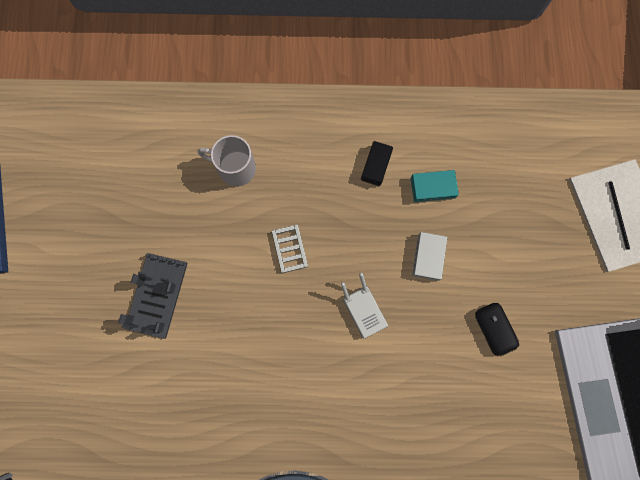

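View pics/scene0.png

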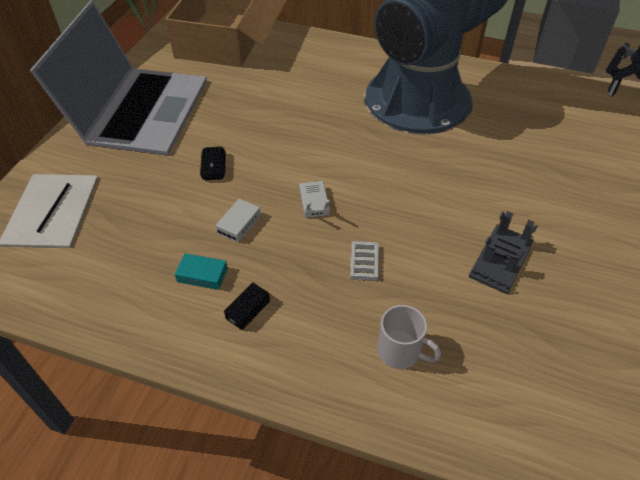

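The top view (rows up = +x, columns left = +y) shows:
- Stand at (157,296), with the comb at its far end near (165,258).
- Spacer at (289,249).
- Router at (365,310), antennas pointing up-image.
- Mug at (233,160), adapter at (377,163), mouse at (497,329).

Two things could be the switch: the white box at top (430,257) / scene (238,221), and the turquoise box at top (435,186) / scene (202,271). The white one fits, because the turquoise one is excluded. I'll confirm it in a crop.

```bash
cat >> h.py <<'E'
def rect(P):
    (c,sz,a)=cv2.minAreaRect((P*1000).astype(np.float32))
    if sz[0]<sz[1]: sz=sz[::-1]; a+=90
    return np.round(c,1),np.round(sz,1),round((a+90)%180-90,1)
def measure(s,lo,hi,box,white=None):
    p=cloud(s); u0,u1,v0,v1=box; m=np.zeros((480,640),bool); m[v0:v1,u0:u1]=1
    m&=(p[...,2]>lo)&(p[...,2]<hi)&(s["range_z"]>0)
    if white is not None:
        g=s["color"].min(-1); m&=(g>white)
    return m,p
E
python3 - <<'E'
from h import *
T=dict(np.load("top0.npz")); S=dict(np.load("scene0.npz"))
def rep(n,s,lo,hi,box,w=None):
    m,p=measure(s,lo,hi,box,w); P=p[m]
    print(n,len(P),rect(P[:,:2]) if len(P)>4 else '', np.round(np.median(P[:,2]),4) if len(P) else '')
tb=dict(switch=(405,460,222,292),spacer=(265,315,215,280),router=(325,400,265,350),stand=(110,200,240,350))
sb=dict(switch=(210,268,192,248),spacer=(342,388,234,286),router=(292,338,174,226),stand=(460,545,205,300))
for s,b,c in((T,tb,'top'),(S,sb,'scene')):
    rep(c+' switch',s,.022,.034,b['switch']); rep(c+' spacer',s,.008,.02,b['spacer']); rep(c+' router',s,.016,.027,b['router'])
    rep(c+' router high',s,.035,.1,b['router'])
    rep(c+' stand base',s,.007,.017,b['stand']); rep(c+' stand tops',s,.055,.075,b['stand']); rep(c+' posts',s,.03,.075,b['stand'])
def crop(s,b,k): u0,u1,v0,v1=b; return cv2.resize(s["color"][v0:v1,u0:u1,::-1],(k,k),interpolation=cv2.INTER_CUBIC)
cv2.imwrite("pics/c1.png",np.hstack([crop(S,(165,275,185,295),390),crop(T,(105,205,245,345),390)]))
E
```

```text
top switch 1219 (array([ 560.2, -268.5]), array([90.3, 57.2]), -9.2) 0.0274
top spacer 742 (array([573.1,  18.8]), array([90.9, 56. ]), 14.5) 0.0131
top router 1224 (array([ 445.2, -136.1]), array([89.9, 56.2]), 27.8) 0.0215
top router high 127 (array([ 494.2, -110.2]), array([47.7, 29.5]), -62.8) 0.0581
top stand base 2789 (array([473. , 285.1]), array([158.2,  85.5]), -11.9) 0.0115
top stand tops 331 (array([454.8, 290.4]), array([110.4,  76.8]), -12.3) 0.0624
top posts 495 (array([454.8, 290.4]), array([110.4,  76.8]), -12.3) 0.0592
scene switch 883 (array([ 562.8, -266.8]), array([92.7, 59.8]), -9.6) 0.028
scene spacer 746 (array([576.2,  20.5]), array([94. , 56.1]), 14.7) 0.0135
scene router 711 (array([ 447.5, -134.4]), array([96.1, 56.4]), 27.7) 0.0222
scene router high 52 (array([ 500.3, -107.8]), array([47.3, 26.1]), -65.4) 0.065
scene stand base 1958 (array([476. , 287.7]), array([163.6,  84.2]), -12.4) 0.0122
scene stand tops 288 (array([456.9, 292. ]), array([116.5,  76. ]), -12.8) 0.0625
scene posts 612 (array([456.9, 292. ]), array([116.5,  76. ]), -12.8) 0.0538
```

View pics/c1.png

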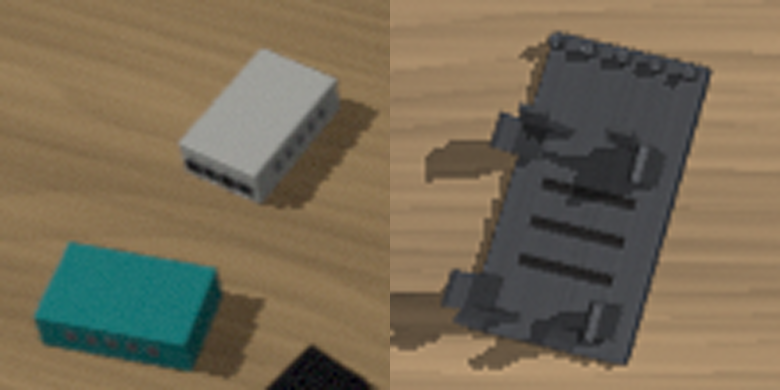

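The crop confirms it: the white box has dark sockets at scene (222,237), its +x end, and the turquoise one is the look-alike. In the right half, the stand's comb is at the +x end. Next I'll plan the approach to the switch.

```bash
cat >> h.py <<'E'
def plan(x,y,z,yaw,n=1,turn_first=True,cmd=None):
    """mm targets; prints shares per call: tool shift in 0.1 m, turn in 180 deg"""
    o=manip.observe(); p=np.array(o["position"])*1000; w=o["tcp_rot"][2]
    if cmd is not None: p=np.array(cmd[:3],float); w=cmd[3]
    print("t",round(o["time"],2),"at",np.round(p,1),"rpy",np.round(o["tcp_rot"],2),"J",np.round(o["joint_positions"],1),"gap",round(o["finger_gap"],4),"F",np.round(o["force"],1))
    d=(np.array([x,y,z])-p)/n; dy=(yaw-w+180)%360-180
    for i in range(n):
        a=np.radians(w if i==0 else yaw)
        t=[d[0]*np.cos(a)+d[1]*np.sin(a), d[0]*np.sin(a)-d[1]*np.cos(a), -d[2]]
        print("call",i,np.round(np.array(t)/100,3),"turn",round(-dy/180,4) if i==0 else 0)
E
python3 -c "
from h import *
plan(561.5,-267.6,150,170.6,8)"
```

```text
t 0.1 at [205.9 455.3 252.9] rpy [-179.94    0.    155.66] J [65.7 12.2 -2.  75.8 -0.  90. ] gap 0.0856 F [-0.3 -0.1 -0.5]
call 0 [-0.777 -0.64   0.129] turn -0.083
call 1 [-0.586 -0.819  0.129] turn 0
call 2 [-0.586 -0.819  0.129] turn 0
call 3 [-0.586 -0.819  0.129] turn 0
call 4 [-0.586 -0.819  0.129] turn 0
call 5 [-0.586 -0.819  0.129] turn 0
call 6 [-0.586 -0.819  0.129] turn 0
call 7 [-0.586 -0.819  0.129] turn 0
```

Request:
play_rows(motion=[1,-0.39,-0.32,0.06,-0.04,1,-0.777,-0.64,0.129,-0.083,1,-0.777,-0.64,0.129,-0.083,1,-0.777,-0.64,0.129,-0.083])

```text
time: 0.5
position: [0.2508, 0.3644, 0.2404]
tcp_rot: [-180.0, -0.0, 170.4]
force: [-0.6, 0.2, 0.1]
finger_gap: 0.0853
grip_force: 0.0
```

Request:
play_rows(motion=[1,-0.3,-0.41,0.065,0,1,-0.586,-0.82,0.13,0,1,-0.586,-0.82,0.13,0,1,-0.586,-0.82,0.13,0])

```text
time: 0.9
position: [0.2952, 0.2749, 0.2275]
tcp_rot: [180.0, -0.0, 170.4]
force: [-0.2, 0.9, 0.8]
finger_gap: 0.0855
grip_force: 0.0
```

Request:
play_rows(motion=[1,-0.3,-0.41,0.065,0,1,-0.586,-0.82,0.13,0,1,-0.586,-0.82,0.13,0])

```text
time: 1.2
position: [0.3407, 0.1819, 0.214]
tcp_rot: [-179.9, 0.0, 170.4]
force: [-0.3, -0.5, 0.4]
finger_gap: 0.0852
grip_force: 0.0
```

Request:
play_rows(motion=[1,-0.3,-0.41,0.065,0,1,-0.586,-0.82,0.13,0,1,-0.586,-0.82,0.13,0])

```text
time: 1.5
position: [0.3855, 0.0914, 0.201]
tcp_rot: [-180.0, 0.0, 170.3]
force: [-0.4, 0.5, -0.9]
finger_gap: 0.0851
grip_force: 0.0
```

Request:
play_rows(motion=[1,-0.3,-0.41,0.065,0,1,-0.586,-0.82,0.13,0,1,-0.586,-0.82,0.13,0])

```text
time: 1.8
position: [0.4302, 0.0013, 0.1878]
tcp_rot: [-180.0, 0.0, 170.4]
force: [-0.3, 1.4, 0.6]
finger_gap: 0.0853
grip_force: 0.0
```

Request:
play_rows(motion=[1,-0.3,-0.41,0.065,0,1,-0.586,-0.82,0.13,0,1,-0.586,-0.82,0.13,0])

```text
time: 2.1
position: [0.4749, -0.0888, 0.1745]
tcp_rot: [-180.0, 0.0, 170.5]
force: [-0.8, 0.5, -0.1]
finger_gap: 0.0857
grip_force: 0.0
```

Request:
play_rows(motion=[1,-0.3,-0.41,0.065,0,1,-0.586,-0.82,0.13,0,1,-0.586,-0.82,0.13,0])

```text
time: 2.4
position: [0.5194, -0.179, 0.1611]
tcp_rot: [-180.0, -0.0, 170.5]
force: [-1.2, 1.5, 0.3]
finger_gap: 0.0853
grip_force: 0.0
```

Request:
play_rows(motion=[1,-0.3,-0.41,0.065,0,1,-0.586,-0.82,0.13,0,1,-0.586,-0.82,0.13,0,1,-0.586,-0.82,0.13,0])

```text
time: 2.8
position: [0.5625, -0.2663, 0.1486]
tcp_rot: [179.9, -0.1, 170.6]
force: [0.5, 1.6, -0.0]
finger_gap: 0.0855
grip_force: 0.0
```

```bash
python3 -c "
from h import *
plan(561.5,-267.6,75,170.6,1)
plan(561.5,-267.6,26,170.6,1)"
```

```text
t 2.8 at [ 562.5 -266.3  148.6] rpy [ 1.7995e+02 -6.0000e-02  1.7062e+02] J [-25.4  28.8   6.5  67.8   0.  -16. ] gap 0.0855 F [ 0.5  1.6 -0. ]
call 0 [ 0.007 -0.014  0.736] turn 0.0001
t 2.8 at [ 562.5 -266.3  148.6] rpy [ 1.7995e+02 -6.0000e-02  1.7062e+02] J [-25.4  28.8   6.5  67.8   0.  -16. ] gap 0.0855 F [ 0.5  1.6 -0. ]
call 0 [ 0.007 -0.014  1.226] turn 0.0001
```

Request:
play_rows(motion=[1,0.007,-0.014,0.37,0,1,0.007,-0.014,0.73,0,1,0.007,-0.014,0.73,0])

```text
time: 3.1
position: [0.5585, -0.2656, 0.0729]
tcp_rot: [179.9, -0.4, 170.7]
force: [-0.1, 0.8, -0.6]
finger_gap: 0.0852
grip_force: 0.0
```

Request:
play_rows(motion=[1,0,0,0.2,0,1,0,0,0.35,0,1,0,0,0.45,0,1,0,0,0.49,0,1,0,0,0.49,0,0.5,0,0,0.49,0,0,0,0,0.49,0,0,0,0,0.49,0,0,0,0,0.49,0,0,0,0,0.49,0,0,0,0,0.49,0,0,0,0,0.49,0,0,0,0,0.49,0,0,0,0,0.49,0])

```text
time: 4.5
position: [0.561, -0.2696, 0.0285]
tcp_rot: [-180.0, 0.1, 170.6]
force: [-2.2, 1.6, 8.2]
finger_gap: 0.0548
grip_force: 64.3
```

The fingertips are touching the desk: they reach about 28 mm ahead of the TCP at this gap. I'll regrasp about 5 mm higher.

Request:
play_rows(motion=[0.85,0,0,0,0,0.85,0,0,0,0,0.85,0,0,0,0,0.85,0,0,-0.06,0,0.85,0,0,-0.06,0,0.85,0,0,-0.06,0,0,0,0,-0.06,0,0,0,0,-0.06,0,0,0,0,-0.06,0,0,0,0,-0.06,0,0,0,0,-0.06,0,0,0,0,-0.06,0,0,0,0,-0.06,0])

```text
time: 5.8
position: [0.5606, -0.2695, 0.0337]
tcp_rot: [-180.0, 0.0, 170.6]
force: [-1.7, 0.7, 5.6]
finger_gap: 0.0544
grip_force: 64.7
```

Request:
play_rows(motion=[0,0,0,-0.05,0,0,0,0,-0.4,0,0,0,0,-0.8,0,0,0,0,-1,0,0,0,0,-1,0])

```text
time: 6.3
position: [0.5619, -0.27, 0.1365]
tcp_rot: [-179.9, 0.3, 170.6]
force: [0.1, -0.8, -3.3]
finger_gap: 0.0545
grip_force: 65.3
```

```bash
python3 -c "
from h import *
o=manip.observe();print(o['position'],o['tcp_rot'],o['force'])
s=snap('top');m,p=measure(s,.06,.5,(380,500,200,330),130)
cv2.imwrite('pics/g1.png',cv2.resize(s['color'][180:360,340:540,::-1],(800,720)[:2] and (660,594)))
plan(455.9,291.2,140,167.7,7)"
```

```text
[ 0.56186661 -0.26999831  0.13649479] [-179.92392831    0.25583057  170.60225557] [ 0.12422215 -0.82518657 -3.2847702 ]
t 6.35 at [ 561.  -269.6  134.2] rpy [-1.7997e+02  1.0000e-01  1.7060e+02] J [-25.7  29.1   4.8  65.7   0.  -16.3] gap 0.0545 F [-0.5  0.1 -3.6]
call 0 [ 0.279  0.766 -0.008] turn 0.0161
call 1 [ 0.317  0.751 -0.008] turn 0
call 2 [ 0.317  0.751 -0.008] turn 0
call 3 [ 0.317  0.751 -0.008] turn 0
call 4 [ 0.317  0.751 -0.008] turn 0
call 5 [ 0.317  0.751 -0.008] turn 0
call 6 [ 0.317  0.751 -0.008] turn 0
```

Request:
play_rows(motion=[0,0.14,0.38,0,0.016,0,0.28,0.766,-0.01,0.016,0,0.28,0.766,-0.01,0.016])

```text
time: 6.65
position: [0.5435, -0.1851, 0.1325]
tcp_rot: [179.9, -0.2, 167.9]
force: [0.6, -0.6, -2.6]
finger_gap: 0.0544
grip_force: 65.4
```

Request:
play_rows(motion=[0,0.16,0.38,0,0,0,0.317,0.751,-0.01,0,0,0.317,0.751,-0.01,0])

```text
time: 6.95
position: [0.5287, -0.1055, 0.1338]
tcp_rot: [179.9, -0.2, 167.9]
force: [0.4, -2.1, -2.8]
finger_gap: 0.0541
grip_force: 65.6
```

Request:
play_rows(motion=[0,0.16,0.38,0,0,0,0.317,0.751,-0.01,0,0,0.317,0.751,-0.01,0])

```text
time: 7.25
position: [0.5139, -0.0258, 0.135]
tcp_rot: [180.0, -0.2, 167.9]
force: [0.3, -0.5, -3.2]
finger_gap: 0.0546
grip_force: 65.7
```

Request:
play_rows(motion=[0,0.16,0.38,0,0,0,0.317,0.751,-0.01,0,0,0.317,0.751,-0.01,0])

```text
time: 7.55
position: [0.4992, 0.054, 0.1362]
tcp_rot: [180.0, -0.1, 167.9]
force: [1.3, -1.0, -3.5]
finger_gap: 0.0541
grip_force: 65.9
```

Request:
play_rows(motion=[0,0.16,0.38,0,0,0,0.317,0.751,-0.01,0,0,0.317,0.751,-0.01,0])

```text
time: 7.85
position: [0.4845, 0.1339, 0.1373]
tcp_rot: [180.0, -0.1, 167.9]
force: [-0.0, -0.3, -3.3]
finger_gap: 0.0545
grip_force: 66.0
```

Request:
play_rows(motion=[0,0.16,0.38,0,0,0,0.317,0.751,-0.01,0,0,0.317,0.751,-0.01,0])

```text
time: 8.15
position: [0.4698, 0.2139, 0.1384]
tcp_rot: [180.0, -0.1, 167.9]
force: [-0.1, -0.5, -2.9]
finger_gap: 0.0544
grip_force: 66.1
```

Request:
play_rows(motion=[0,0.16,0.38,0,0,0,0.317,0.751,-0.01,0,0,0.317,0.751,-0.01,0,0,0.317,0.751,-0.01,0,0,0.317,0.751,-0.01,0,0,0.317,0.751,-0.01,0])

```text
time: 8.75
position: [0.4557, 0.2903, 0.1401]
tcp_rot: [-180.0, -0.0, 167.6]
force: [0.0, -0.2, -2.3]
finger_gap: 0.054
grip_force: 66.2
```

```bash
python3 -c "
from h import *
plan(455.9,291.2,140,167.7,1)
C=[]
for n in('top','scene'):
    s=snap(n); np.savez(n+'1.npz',**s)
    p=cloud(s); w=(s['color'].min(-1)>110)&(abs(p[...,0]-.456)<.09)&(abs(p[...,1]-.29)<.09)&(p[...,2]>.09)&(p[...,2]<.15)
    print(n,w.sum(),rect(p[w][:,:2]),np.percentile(p[w][:,2],[5,50,95]))
    v,u=np.nonzero(w); c=s['color'].copy(); c[w]=c[w]//2+np.array([127,0,0],np.uint8)
    cu,cv=int(np.median(u)),int(np.median(v)); print(cu,cv); C.append(cv2.resize(c[max(cv-65,0):cv+65,max(0,cu-65):cu+65,::-1],(390,390)))
cv2.imwrite('pics/h1.png',np.hstack(C))
"
```

```text
t 8.75 at [455.7 290.3 140.1] rpy [-1.7997e+02 -1.0000e-02  1.6764e+02] J [32.5 19.6 -8.7 61.7 -0.  44.9] gap 0.054 F [ 0.  -0.2 -2.3]
call 0 [0.    0.01  0.001] turn -0.0004
top 884 (array([455.9, 288.5]), array([89.6, 56.5]), -12.4) [0.11839468 0.13337347 0.13608482]
138 290
scene 627 (array([458.4, 289.4]), array([95.9, 56.4]), -12.1) [0.13093187 0.13460192 0.13721274]
517 217
```

View pics/h1.png

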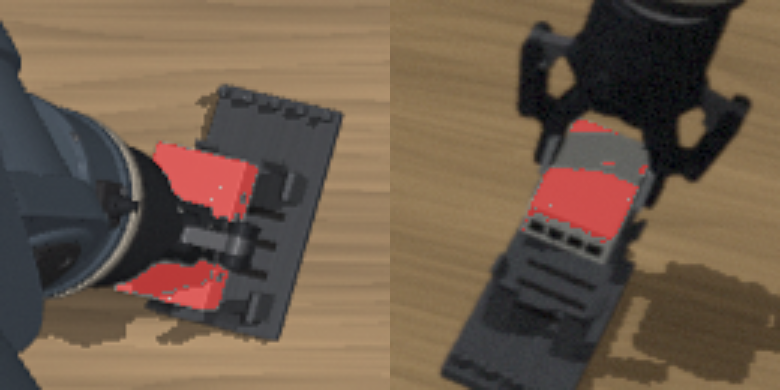

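Both views show the switch held, sockets (scene crop, about (565,230)) facing the comb, roughly 2 mm off in the pocket frame. I'll correct that and lower it.

Request:
play_rows(motion=[0,0.016,0.015,0.1,0,0,0.016,0.015,0.25,0,0,0.016,0.015,0.4,0,0,0.016,0.015,0.48,0,0,0.016,0.015,0.48,0,0,0.016,0.015,0.48,0])

```text
time: 9.45
position: [0.4541, 0.2933, 0.0926]
tcp_rot: [-180.0, -0.0, 167.7]
force: [0.5, 0.5, -3.3]
finger_gap: 0.0543
grip_force: 66.2
```

Request:
play_rows(motion=[0,0,0,0.03,0,0,0,0,0.06,0,0,0,0,0.09,0,0,0,0,0.12,0,0,0,0,0.12,0,0,0,0,0.12,0])

```text
time: 10.05
position: [0.4541, 0.2928, 0.0803]
tcp_rot: [-179.9, 0.0, 167.7]
force: [1.3, -5.4, -5.6]
finger_gap: 0.0541
grip_force: 65.9
```

Request:
play_rows(motion=[0,0,-0.008,0,0,0,0,-0.008,0.05,0,0,0,-0.008,0.1,0,0,0,-0.008,0.15,0,0,0,-0.008,0.2,0,0,0,-0.008,0.2,0,0,0,-0.008,0.2,0])

```text
time: 10.75
position: [0.4541, 0.2927, 0.0603]
tcp_rot: [180.0, 0.0, 167.7]
force: [2.5, -1.5, -4.0]
finger_gap: 0.0539
grip_force: 66.1
```

```bash
python3 -c "
from h import *
o=manip.observe();print(o['position'],o['tcp_rot'],o['force'],o['ft_torque'])"
```

```text
[0.45410475 0.29268263 0.06029813] [1.79996321e+02 6.72325701e-03 1.67726577e+02] [ 2.53131434 -1.50747601 -3.98096623] [-0.29900261 -0.62286221 -0.04066664]
```

Request:
play_rows(motion=[0,0.003,0,0.05,0,0,0.003,0,0.1,0,0,0.003,0,0.13,0,0,0.003,0,0.14,0,0,0.003,0,0.14,0,0,0.003,0,0.14,0])

```text
time: 11.35
position: [0.4541, 0.2927, 0.0461]
tcp_rot: [180.0, 0.0, 167.7]
force: [6.0, -1.4, -4.5]
finger_gap: 0.0538
grip_force: 66.2
```

Request:
play_rows(motion=[0,0,0,0.005,0,0,0,0,0.01,0,0,0,0,0.015,0,0,0,0,0.015,0])

```text
time: 11.75
position: [0.4541, 0.2927, 0.0457]
tcp_rot: [180.0, 0.1, 167.7]
force: [-1.3, -7.1, 17.7]
finger_gap: 0.0541
grip_force: 68.5
```

Request:
play_rows(motion=[0.9,0,0,-0.01,0,0.9,0,0,-0.01,0,0.9,0,0,-0.01,0,0.9,0,0,-0.01,0,1,0,0,-0.3,0,1,0,0,-0.7,0,1,0,0,-1,0,1,0,0,-1,0,1,0,0,-1,0])

```text
time: 12.65
position: [0.4539, 0.2928, 0.145]
tcp_rot: [180.0, 0.0, 167.7]
force: [-0.7, 0.0, -1.0]
finger_gap: 0.0852
grip_force: 0.0
```

```bash
python3 -c "
from h import *
plan(574.2,20.6,110,194.6,4)
for n in('top','scene'):
    s=snap(n)
    p=cloud(s); w=(s['color'].min(-1)>100)&(abs(p[...,0]-.456)<.08)&(abs(p[...,1]-.29)<.08)&(p[...,2]>.03)&(p[...,2]<.05)
    print(n,w.sum(),rect(p[w][:,:2]),np.percentile(p[w][:,2],[5,50,95]))
"
```

```text
t 12.65 at [453.9 292.8 145. ] rpy [1.7996e+02 3.0000e-02 1.6772e+02] J [32.8 19.3 -8.3 62.3  0.  45.1] gap 0.0852 F [-0.7  0.  -1. ]
call 0 [-0.439 -0.601  0.088] turn -0.1493
call 1 [-0.12  -0.734  0.088] turn 0
call 2 [-0.12  -0.734  0.088] turn 0
call 3 [-0.12  -0.734  0.088] turn 0
top 793 (array([454. , 291.5]), array([89.2, 57.4]), -12.7) [0.03597129 0.03940489 0.04239525]
scene 818 (array([455.4, 293.3]), array([93.6, 55. ]), -12.5) [0.03719196 0.04020328 0.04307773]
```

Request:
play_rows(motion=[1,-0.22,-0.3,0,-0.04,1,-0.44,-0.605,0.05,-0.09,1,-0.44,-0.605,0.088,-0.1493,1,-0.44,-0.605,0.088,-0.1493,1,-0.44,-0.605,0.088,-0.1493])

```text
time: 13.25
position: [0.4832, 0.2236, 0.1348]
tcp_rot: [-180.0, -0.1, -165.4]
force: [-0.0, 0.9, -1.3]
finger_gap: 0.0855
grip_force: 0.0
```

Request:
play_rows(motion=[1,-0.06,-0.37,0.044,0,1,-0.12,-0.734,0.088,0,1,-0.12,-0.734,0.088,0])

```text
time: 13.55
position: [0.5144, 0.1532, 0.126]
tcp_rot: [-179.9, -0.1, -165.7]
force: [-0.3, -0.4, -0.8]
finger_gap: 0.0854
grip_force: 0.0
```

Request:
play_rows(motion=[1,-0.06,-0.37,0.044,0,1,-0.12,-0.734,0.088,0,1,-0.12,-0.734,0.088,0])

```text
time: 13.85
position: [0.5446, 0.0855, 0.1174]
tcp_rot: [-180.0, -0.1, -165.7]
force: [0.0, 1.5, -1.1]
finger_gap: 0.0855
grip_force: 0.0
```

Request:
play_rows(motion=[1,-0.06,-0.37,0.044,0,1,-0.12,-0.734,0.088,0,1,-0.12,-0.734,0.088,0,1,-0.12,-0.734,0.088,0,1,-0.12,-0.734,0.088,0,1,-0.12,-0.734,0.088,0])

```text
time: 14.45
position: [0.5738, 0.0213, 0.1098]
tcp_rot: [180.0, -0.0, -165.3]
force: [-0.5, -0.6, -0.4]
finger_gap: 0.0855
grip_force: 0.0
```

```bash
python3 -c "
from h import *
plan(573.8,20.1,30.5,194.6,1)
"
```

```text
t 14.45 at [573.8  21.3 109.8] rpy [ 179.99   -0.   -165.34] J [  2.1  24.6  -6.   59.5   0.  -12.5] gap 0.0855 F [-0.5 -0.6 -0.4]
call 0 [ 0.003 -0.012  0.793] turn 0.0003
```

Request:
play_rows(motion=[1,0.003,-0.012,0.3,0,1,0.003,-0.012,0.6,0,1,0.003,-0.012,0.75,0,1,0.003,-0.012,0.79,0,1,0.003,-0.012,0.79,0,1,0.003,-0.012,0.79,0,0.5,0.003,-0.012,0.79,0,0,0.003,-0.012,0.79,0,0,0.003,-0.012,0.79,0,0,0.003,-0.012,0.79,0,0,0.003,-0.012,0.79,0,0,0.003,-0.012,0.79,0,0,0.003,-0.012,0.79,0,0,0.003,-0.012,0.79,0])

```text
time: 15.85
position: [0.5792, 0.0181, 0.0357]
tcp_rot: [-179.7, 0.6, -165.4]
force: [2.2, -7.4, 48.8]
finger_gap: 0.0001
grip_force: 23.9
```

Request:
play_rows(motion=[0,0,0,-0.05,0,0,0,0,-0.4,0,0,0,0,-0.8,0,0,0,0,-1,0,0,0,0,-1,0,0,0,0,-1,0])

```text
time: 16.45
position: [0.5743, 0.0189, 0.1309]
tcp_rot: [-180.0, 0.0, -165.4]
force: [-0.1, 0.5, -0.5]
finger_gap: 0.0003
grip_force: 0.0
```

```bash
python3 -c "
from h import *
plan(454,292.7,135,167.7,4)
"
```

```text
t 16.45 at [574.3  18.9 130.9] rpy [-1.7999e+02  5.0000e-02 -1.6541e+02] J [  1.9  23.7  -4.   62.2   0.  -12.7] gap 0.0003 F [-0.1  0.5 -0.5]
call 0 [ 0.119  0.738 -0.01 ] turn 0.1494
call 1 [ 0.44   0.605 -0.01 ] turn 0
call 2 [ 0.44   0.605 -0.01 ] turn 0
call 3 [ 0.44   0.605 -0.01 ] turn 0
```

The grip slid off the spacer, so I'll look again.

Request:
play_rows(motion=[1,0.8,0,-0.3,0,1,0.8,0,-0.3,0,1,0.8,0,-0.3,0,1,0.8,0,-0.3,0,1,0.8,0,-0.3,0,1,0.8,0,-0.3,0])

```text
time: 17.05
position: [0.497, -0.0011, 0.1599]
tcp_rot: [180.0, -0.1, -165.4]
force: [-0.4, -0.8, -0.6]
finger_gap: 0.0846
grip_force: 0.0
```

```bash
python3 -c "
from h import *
plan(574,20,100,194.6,1)
C=[]
for n in('top','scene'):
    s=snap(n)
    p=cloud(s); w=(s['color'].min(-1)>110)&(abs(p[...,0]-.575)<.1)&(abs(p[...,1]-.02)<.08)&(p[...,2]>.008)&(p[...,2]<.022)
    print(n,w.sum(),rect(p[w][:,:2]),np.percentile(p[w][:,2],[5,50,95]))
    v,u=np.nonzero(w); cu,cv=int(np.median(u)),int(np.median(v)); C.append(cv2.resize(s['color'][cv-65:cv+65,cu-65:cu+65,::-1],(390,390)))
cv2.imwrite('pics/s2.png',np.hstack(C))
"
```

```text
t 17.05 at [497.   -1.1 159.9] rpy [ 1.7998e+02 -6.0000e-02 -1.6539e+02] J [ -0.1  14.  -13.3  62.7  -0.  -14.7] gap 0.0846 F [-0.4 -0.8 -0.6]
call 0 [-0.798  0.01   0.599] turn 0.0Traceback (most recent call last):
  File "<string>", line 8, in <module>
    print(n,w.sum(),rect(p[w][:,:2]),np.percentile(p[w][:,2],[5,50,95]))
                                     ~~~~~~~~~~~~~^^^^^^^^^^^^^^^^^^^^^
    return _quantile_unchecked(
        a, q, axis, out, overwrite_input, method, keepdims, weights)
    return _ureduce(a,
                    func=_quantile_ureduce_func,
    ...<5 lines>...
                    overwrite_input=overwrite_input,
                    method=method)
    r = func(a, **kwargs)
    result = _quantile(arr,
                       quantiles=q,
    ...<2 lines>...
                       out=out,
                       weights=wgt)
    slices_having_nans = np.isnan(arr[-1, ...])
                                  ~~~^^^^^^^^^
IndexError: index -1 is out of bounds for axis 0 with size 0
```

```bash
python3 -c "
from h import *
s=snap('scene'); cv2.imwrite('pics/s2.png',s['color'][...,::-1])
p=cloud(s); w=(s['color'].min(-1)>110)&(p[...,2]>.008)&(p[...,2]<.022)&(p[...,0]>.48)&(p[...,0]<.7)&(abs(p[...,1]-.02)<.1)
print(w.sum(), rect(p[w][:,:2]) if w.sum()>5 else 0)
"
```

```text
556 (array([575.7,  21.3]), array([96. , 54.4]), 14.6)
```

View pics/s2.png

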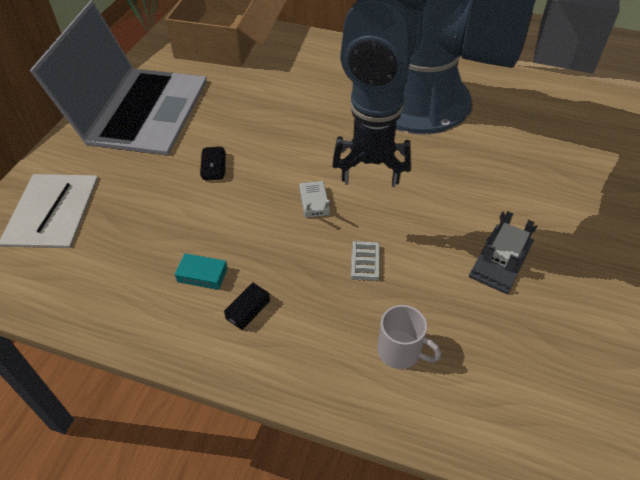

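The spacer is still at scene (365,261), undisturbed, and the switch is seated in the stand at (510,243). The "22 mm" to the fingertips applies with the jaws shut; at a 56 mm gap it is about 17 mm, so the jaws closed just over the spacer. I'll grasp at TCP z ≈ 20 mm.

Request:
play_rows(motion=[1,-0.4,0.01,0.3,0,1,-0.797,0.01,0.59,0,1,-0.797,0.01,0.59,0,1,-0.797,0.01,0.59,0,1,-0.797,0.01,0.59,0,1,-0.797,0.01,0.59,0])

```text
time: 17.75
position: [0.5736, 0.0196, 0.103]
tcp_rot: [-180.0, 0.1, -165.4]
force: [0.6, -0.8, 0.3]
finger_gap: 0.0856
grip_force: 0.0
```

```bash
python3 -c "
from h import *
plan(573.8,20.1,20,194.6,1)
"
```

```text
t 17.75 at [573.6  19.6 103. ] rpy [-1.7998e+02  1.0000e-01 -1.6542e+02] J [  2.   24.7  -6.7  58.4  -0.  -12.6] gap 0.0856 F [ 0.6 -0.8  0.3]
call 0 [-0.004  0.004  0.83 ] turn -0.0001
```

Request:
play_rows(motion=[1,0,0.004,0.3,0,1,0,0.004,0.6,0,1,0,0.004,0.75,0,1,0,0.004,0.83,0,1,0,0.004,0.83,0,1,0,0.004,0.83,0,0.5,0,0.004,0.83,0,0,0,0.004,0.83,0,0,0,0.004,0.83,0,0,0,0.004,0.83,0,0,0,0.004,0.83,0,0,0,0.004,0.83,0,0,0,0.004,0.83,0])

```text
time: 19.05
position: [0.5741, 0.0202, 0.0198]
tcp_rot: [-180.0, 0.1, -165.4]
force: [-3.2, -0.3, 11.3]
finger_gap: 0.0544
grip_force: 62.7
```

Request:
play_rows(motion=[0,0,0,-0.05,0,0,0,0,-0.4,0,0,0,0,-0.8,0,0,0,0,-1,0,0,0,0,-1,0,0,0,0,-1,0])

```text
time: 19.65
position: [0.5736, 0.0202, 0.1188]
tcp_rot: [-180.0, 0.0, -165.4]
force: [-0.4, 1.3, -0.8]
finger_gap: 0.0543
grip_force: 63.8
```

```bash
python3 -c "
from h import *
plan(454,292.7,135,167.7,4)
"
```

```text
t 19.65 at [573.6  20.2 118.8] rpy [-1.7999e+02  3.0000e-02 -1.6541e+02] J [  2.   24.1  -5.2  60.6  -0.  -12.6] gap 0.0543 F [-0.4  1.3 -0.8]
call 0 [ 0.118  0.735 -0.041] turn 0.1494
call 1 [ 0.437  0.602 -0.041] turn 0
call 2 [ 0.437  0.602 -0.041] turn 0
call 3 [ 0.437  0.602 -0.041] turn 0
```

Request:
play_rows(motion=[0,0.06,0.37,0,0.04,0,0.118,0.735,-0.04,0.09,0,0.118,0.735,-0.04,0.1494,0,0.118,0.735,-0.04,0.1494,0,0.118,0.735,-0.04,0.1494])

```text
time: 20.15
position: [0.5427, 0.0885, 0.1215]
tcp_rot: [-180.0, -0.1, 167.7]
force: [0.1, 0.5, -1.3]
finger_gap: 0.0543
grip_force: 63.8
```

Request:
play_rows(motion=[0,0.22,0.3,0,0,0,0.435,0.602,-0.04,0,0,0.435,0.602,-0.04,0])

```text
time: 20.45
position: [0.5123, 0.159, 0.1262]
tcp_rot: [180.0, -0.1, 168.0]
force: [0.3, -1.2, -0.3]
finger_gap: 0.0543
grip_force: 63.8
```

Request:
play_rows(motion=[0,0.22,0.3,0,0,0,0.435,0.602,-0.04,0,0,0.435,0.602,-0.04,0])

```text
time: 20.75
position: [0.4829, 0.2269, 0.1303]
tcp_rot: [180.0, -0.1, 168.0]
force: [0.0, -0.2, -0.9]
finger_gap: 0.0546
grip_force: 63.8
```

Request:
play_rows(motion=[0,0.22,0.3,0,0,0,0.432,0.602,-0.04,0,0,0.432,0.602,-0.04,0,0,0.432,0.602,-0.04,0,0,0.432,0.602,-0.04,0,0,0.432,0.602,-0.04,0])

```text
time: 21.35
position: [0.4552, 0.2915, 0.1344]
tcp_rot: [-180.0, -0.0, 167.6]
force: [-0.4, 0.1, -1.0]
finger_gap: 0.0546
grip_force: 63.8
```

```bash
python3 -c "
from h import *
plan(455,292.3,85,167.7,1)
s=snap('top')
p=cloud(s); w=(s['color'].min(-1)>110)&(abs(p[...,0]-.456)<.09)&(abs(p[...,1]-.29)<.09)&(p[...,2]>.1)&(p[...,2]<.16)
print(w.sum(),rect(p[w][:,:2]),np.percentile(p[w][:,2],[5,50,95]))
"
```

```text
t 21.35 at [455.2 291.5 134.4] rpy [-1.7997e+02 -1.0000e-02  1.6764e+02] J [32.6 19.8 -9.2 61.  -0.  45. ] gap 0.0546 F [-0.4  0.1 -1. ]
call 0 [0.004 0.008 0.494] turn -0.0003
537 (array([453.7, 290.2]), array([90.1, 56.6]), -11.7) [0.11965605 0.12749851 0.13075164]
```

Request:
play_rows(motion=[0,-0.004,0.007,0.2,0,0,-0.004,0.007,0.4,0,0,-0.004,0.007,0.48,0,0,-0.004,0.007,0.52,0,0,-0.004,0.007,0.56,0,0,-0.004,0.007,0.6,0,0,-0.004,0.007,0.6,0])

```text
time: 22.1
position: [0.4554, 0.2926, 0.0747]
tcp_rot: [-180.0, 0.0, 167.7]
force: [0.5, -3.4, -1.5]
finger_gap: 0.0544
grip_force: 63.9
```

Request:
play_rows(motion=[0,0,0,0.03,0,0,0,0,0.06,0,0,0,0,0.08,0,0,0,0,0.08,0])

```text
time: 22.5
position: [0.4554, 0.2926, 0.0667]
tcp_rot: [-179.9, 0.0, 167.7]
force: [0.1, -6.2, -2.0]
finger_gap: 0.0542
grip_force: 63.9
```

Slight contact on the +y side. I'll nudge by −0.5 mm and finish lowering to contact at about 60 mm.

Request:
play_rows(motion=[0,0,-0.006,0,0,0,0,-0.006,0.03,0,0,0,-0.006,0.055,0,0,0,-0.006,0.065,0,0,0,-0.006,0.065,0])

```text
time: 23.0
position: [0.4554, 0.2925, 0.06]
tcp_rot: [-180.0, 0.0, 167.7]
force: [2.3, -3.4, -2.8]
finger_gap: 0.0548
grip_force: 63.8
```

Request:
play_rows(motion=[0,0,0,0.005,0,0,0,0,0.01,0,0,0,0,0.01,0])

```text
time: 23.3
position: [0.4554, 0.2925, 0.0598]
tcp_rot: [180.0, 0.0, 167.7]
force: [-2.4, -6.1, 10.3]
finger_gap: 0.054
grip_force: 65.4
```

Request:
play_rows(motion=[0.9,0,0,-0.01,0,0.9,0,0,-0.01,0,0.9,0,0,-0.01,0,0.9,0,0,-0.01,0,1,0,0,-0.3,0,1,0,0,-0.7,0,1,0,0,-0.9,0,1,0,0,-0.9,0,1,0,0,-0.9,0])

```text
time: 24.2
position: [0.4553, 0.2927, 0.1491]
tcp_rot: [180.0, 0.0, 167.7]
force: [-0.2, -0.1, 1.4]
finger_gap: 0.0855
grip_force: 0.0
```

```bash
python3 -c "
from h import *
plan(446.2,-134.9,120,207.8,5)
for n in('top','scene'):
    s=snap(n)
    p=cloud(s); w=(s['color'].min(-1)>100)&(abs(p[...,0]-.456)<.08)&(abs(p[...,1]-.29)<.08)&(p[...,2]>.046)&(p[...,2]<.065)
    print(n,w.sum(),rect(p[w][:,:2]),np.percentile(p[w][:,2],[5,50,95]))
"
```

```text
t 24.2 at [455.3 292.7 149.1] rpy [1.7998e+02 1.0000e-02 1.6771e+02] J [32.7 19.3 -7.7 62.9  0.  45. ] gap 0.0855 F [-0.2 -0.1  1.4]
call 0 [-0.164 -0.839  0.058] turn -0.2227
call 1 [ 0.415 -0.748  0.058] turn 0
call 2 [ 0.415 -0.748  0.058] turn 0
call 3 [ 0.415 -0.748  0.058] turn 0
call 4 [ 0.415 -0.748  0.058] turn 0
top 541 (array([453.7, 291.1]), array([89.7, 57.3]), -11.9) [0.04962313 0.0532874  0.05637659]
scene 745 (array([458.5, 292.2]), array([97.6, 55.6]), -11.7) [0.04744096 0.05339227 0.05657783]
```

The spacer is seated flat, with its top at z ≈ 54 mm. Next, the router.

Request:
play_rows(motion=[1,-0.08,-0.42,0.03,-0.045,1,-0.164,-0.84,0.058,-0.09,1,-0.164,-0.84,0.058,-0.135,1,-0.164,-0.84,0.058,-0.18,1,-0.164,-0.84,0.058,-0.2227,1,-0.164,-0.84,0.058,-0.2227,1,-0.164,-0.84,0.058,-0.2227])

```text
time: 25.0
position: [0.4529, 0.2068, 0.1427]
tcp_rot: [180.0, -0.1, -152.4]
force: [0.5, 0.9, 0.3]
finger_gap: 0.0854
grip_force: 0.0
```

Request:
play_rows(motion=[1,0.21,-0.37,0.03,0,1,0.415,-0.748,0.058,0,1,0.415,-0.748,0.058,0])

```text
time: 25.3
position: [0.4507, 0.1179, 0.1369]
tcp_rot: [-180.0, -0.1, -152.6]
force: [-0.5, -0.1, -0.2]
finger_gap: 0.0855
grip_force: 0.0
```

Request:
play_rows(motion=[1,0.21,-0.37,0.03,0,1,0.415,-0.748,0.058,0,1,0.415,-0.748,0.058,0])

```text
time: 25.6
position: [0.4491, 0.0326, 0.1313]
tcp_rot: [-180.0, -0.1, -152.6]
force: [0.4, 0.6, -0.3]
finger_gap: 0.0854
grip_force: 0.0
```

Request:
play_rows(motion=[1,0.21,-0.37,0.03,0,1,0.415,-0.748,0.058,0,1,0.415,-0.748,0.058,0])

```text
time: 25.9
position: [0.4476, -0.0527, 0.1256]
tcp_rot: [-180.0, -0.0, -152.6]
force: [0.5, 1.2, 0.2]
finger_gap: 0.0856
grip_force: 0.0
```

Request:
play_rows(motion=[1,0.21,-0.37,0.03,0,1,0.415,-0.748,0.058,0,1,0.415,-0.748,0.058,0,1,0.415,-0.748,0.058,0,1,0.415,-0.748,0.058,0,1,0.415,-0.748,0.058,0])

```text
time: 26.5
position: [0.4462, -0.134, 0.1202]
tcp_rot: [180.0, 0.0, -152.2]
force: [1.1, -0.1, -0.4]
finger_gap: 0.0856
grip_force: 0.0
```

```bash
python3 -c "
from h import *
plan(446.2,-134.9,24,207.8,1)
"
```

```text
t 26.5 at [ 446.2 -134.   120.2] rpy [ 179.99    0.   -152.16] J [-16.7  12.2 -21.8  56.    0.  -44.6] gap 0.0856 F [ 1.1 -0.1 -0.4]
call 0 [ 0.004 -0.008  0.962] turn 0.0002
```

Request:
play_rows(motion=[1,0.004,-0.008,0.3,0,1,0.004,-0.008,0.6,0,1,0.004,-0.008,0.8,0,1,0.004,-0.008,0.93,0,1,0.004,-0.008,0.96,0,1,0.004,-0.008,0.96,0,1,0.004,-0.008,0.96,0,0.5,0.004,-0.008,0.96,0,0,0.004,-0.008,0.96,0,0,0.004,-0.008,0.96,0,0,0.004,-0.008,0.96,0,0,0.004,-0.008,0.96,0,0,0.004,-0.008,0.96,0,0,0.004,-0.008,0.96,0])

```text
time: 27.9
position: [0.4464, -0.1361, 0.025]
tcp_rot: [-180.0, 0.1, -152.2]
force: [-2.2, 1.3, 12.7]
finger_gap: 0.0548
grip_force: 62.0
```

Request:
play_rows(motion=[0,0,0,-0.05,0,0,0,0,-0.4,0,0,0,0,-0.8,0,0,0,0,-1,0,0,0,0,-1,0,0,0,0,-1,0])

```text
time: 28.5
position: [0.446, -0.136, 0.1241]
tcp_rot: [-180.0, 0.0, -152.2]
force: [-0.0, 0.1, -2.4]
finger_gap: 0.0545
grip_force: 65.0
```

```bash
python3 -c "
from h import *
plan(455.5,292.4,140,167.7,5)
"
```

```text
t 28.5 at [ 446.  -136.   124.1] rpy [-1.7999e+02  1.0000e-02 -1.5221e+02] J [-17.   12.1 -21.4  56.5  -0.  -44.7] gap 0.0545 F [-0.   0.1 -2.4]
call 0 [-0.416  0.749 -0.032] turn 0.2227
call 1 [ 0.164  0.841 -0.032] turn 0
call 2 [ 0.164  0.841 -0.032] turn 0
call 3 [ 0.164  0.841 -0.032] turn 0
call 4 [ 0.164  0.841 -0.032] turn 0
```

Request:
play_rows(motion=[0,-0.2,0.37,-0.03,0.045,0,-0.416,0.749,-0.032,0.09,0,-0.416,0.749,-0.032,0.135,0,-0.416,0.749,-0.032,0.18,0,-0.416,0.749,-0.032,0.2227,0,-0.416,0.749,-0.032,0.2227,0,-0.416,0.749,-0.032,0.2227])

```text
time: 29.2
position: [0.4473, -0.0503, 0.1265]
tcp_rot: [-180.0, -0.1, 167.9]
force: [0.9, -0.2, -2.0]
finger_gap: 0.0545
grip_force: 65.0
```

Request:
play_rows(motion=[0,0.08,0.42,-0.02,0,0,0.164,0.84,-0.032,0,0,0.164,0.84,-0.032,0])

```text
time: 29.5
position: [0.4495, 0.0387, 0.1303]
tcp_rot: [179.9, -0.0, 168.1]
force: [0.1, -0.9, -2.1]
finger_gap: 0.0548
grip_force: 65.2
```

Request:
play_rows(motion=[0,0.08,0.42,-0.02,0,0,0.164,0.84,-0.032,0,0,0.164,0.84,-0.032,0])

```text
time: 29.8
position: [0.4516, 0.1242, 0.1336]
tcp_rot: [179.9, -0.0, 168.1]
force: [0.1, -0.3, -2.8]
finger_gap: 0.0544
grip_force: 65.3
```

Request:
play_rows(motion=[0,0.08,0.42,-0.02,0,0,0.164,0.84,-0.032,0,0,0.164,0.84,-0.032,0])

```text
time: 30.1
position: [0.4536, 0.2096, 0.1367]
tcp_rot: [179.9, -0.0, 168.1]
force: [0.3, -1.3, -1.6]
finger_gap: 0.0547
grip_force: 65.4
```

Request:
play_rows(motion=[0,0.08,0.42,-0.02,0,0,0.164,0.84,-0.032,0,0,0.164,0.84,-0.032,0,0,0.164,0.84,-0.032,0,0,0.164,0.84,-0.032,0,0,0.164,0.84,-0.032,0])

```text
time: 30.7
position: [0.4555, 0.2906, 0.1401]
tcp_rot: [-180.0, -0.0, 167.7]
force: [0.9, -0.4, -2.1]
finger_gap: 0.0545
grip_force: 65.6
```

```bash
python3 -c "
from h import *
plan(455.5,292.3,85,167.7,1)
for n in('top','scene'):
    s=snap(n)
    p=cloud(s); w=(s['color'].min(-1)>110)&(abs(p[...,0]-.456)<.09)&(abs(p[...,1]-.29)<.09)&(p[...,2]>.12)&(p[...,2]<.144)
    print(w.sum(),rect(p[w][:,:2]),np.percentile(p[w][:,2],[5,50,95]))
cv2.imwrite('pics/r1.png',s['color'][120:330,380:640,::-1])
"
```

```text
t 30.7 at [455.5 290.6 140.1] rpy [-1.7997e+02 -1.0000e-02  1.6767e+02] J [32.5 19.6 -8.7 61.7 -0.  44.9] gap 0.0545 F [ 0.9 -0.4 -2.1]
call 0 [0.003 0.016 0.551] turn -0.0002
712 (array([453.7, 288.5]), array([88.8, 55.2]), -12.3) [0.12614889 0.13639264 0.14003774]
445 (array([456.5, 290.6]), array([94.9, 54.8]), -11.3) [0.13400011 0.13714992 0.14001337]
```

View pics/r1.png

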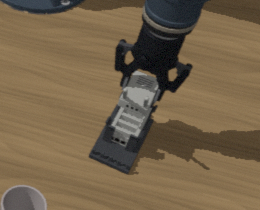

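The crop shows the router held over the stand, antennas (about (130,110)) facing the comb at (112,160). Lowering now.

Request:
play_rows(motion=[0,0.001,0.013,0.15,0,0,0.001,0.013,0.3,0,0,0.001,0.013,0.42,0,0,0.001,0.013,0.47,0,0,0.001,0.013,0.51,0,0,0.001,0.013,0.55,0,0,0.001,0.013,0.55,0,0,0.001,0.013,0.55,0])

```text
time: 31.6
position: [0.4557, 0.2933, 0.0855]
tcp_rot: [180.0, 0.0, 167.7]
force: [0.6, 0.7, -1.9]
finger_gap: 0.0544
grip_force: 65.6
```

Request:
play_rows(motion=[0,0,0,0.02,0,0,0,0,0.04,0,0,0,0,0.05,0,0,0,0,0.05,0])

```text
time: 32.0
position: [0.4554, 0.2927, 0.08]
tcp_rot: [-179.9, 0.0, 167.7]
force: [0.3, -4.0, -2.3]
finger_gap: 0.0546
grip_force: 65.6
```

Request:
play_rows(motion=[0,0,0,0.005,0,0,0,0,0.01,0,0,0,0,0.01,0])

```text
time: 32.3
position: [0.4554, 0.2927, 0.0791]
tcp_rot: [-179.9, 0.0, 167.7]
force: [-0.5, -6.5, 0.3]
finger_gap: 0.0547
grip_force: 65.8
```

Just about in contact. I'll ease −0.5 mm in y and go down another 1 mm.

Request:
play_rows(motion=[0,0,-0.006,0,0,0,0,-0.006,0.005,0,0,0,-0.006,0.01,0,0,0,-0.006,0.01,0])

```text
time: 32.7
position: [0.4555, 0.2926, 0.079]
tcp_rot: [180.0, 0.0, 167.7]
force: [-4.7, -7.2, 15.7]
finger_gap: 0.0545
grip_force: 67.6
```

Request:
play_rows(motion=[0.9,0,0,-0.01,0,0.9,0,0,-0.01,0,0.9,0,0,-0.01,0,1,0,0,-0.01,0,1,0,0,-0.01,0,1,0,0,-0.3,0,1,0,0,-0.7,0,1,0,0,-1,0,1,0,0,-1,0,1,0,0,-1,0])

```text
time: 33.7
position: [0.4557, 0.2928, 0.1784]
tcp_rot: [180.0, 0.0, 167.7]
force: [-1.0, 0.3, -1.6]
finger_gap: 0.0856
grip_force: 0.0
```

Request:
play_rows(motion=[1,0,-0.5,-0.2,0,1,0,-1,-0.3,0,1,0,-1,-0.3,0,1,0,-1,-0.3,0])

```text
time: 34.1
position: [0.4338, 0.1939, 0.2076]
tcp_rot: [-180.0, -0.0, 167.6]
force: [0.5, 0.9, -0.4]
finger_gap: 0.0855
grip_force: 0.0
```

```bash
python3 -c "
from h import *
C=[]
for n,(u,v) in(('top',(150,295)),('scene',(505,245))):
    s=snap(n)
    p=cloud(s); w=(s['color'].min(-1)>100)&(abs(p[...,0]-.456)<.08)&(abs(p[...,1]-.29)<.08)&(p[...,2]>.068)&(p[...,2]<.083)
    q=p[w]; A=np.c_[q[:,:2],np.ones(len(q))]; k=np.linalg.lstsq(A,q[:,2],rcond=None)[0]
    print(n,w.sum(),rect(q[:,:2]),np.percentile(q[:,2],[5,50,95]),'tilt deg',np.degrees(k[:2]).round(2))
    C.append(cv2.resize(s['color'][v-65:v+65,u-65:u+65,::-1],(390,390)))
cv2.imwrite('pics/f.png',np.hstack(C))
"
```

```text
Traceback (most recent call last):
IndexError: index -1 is out of bounds for axis 0 with size 0
```

Request:
play_rows(motion=[1,0,-0.5,0,0,1,0,-1,0,0,1,0,-1,0,0])

```text
time: 34.45
position: [0.4117, 0.0942, 0.2073]
tcp_rot: [-179.9, -0.1, 167.5]
force: [0.9, 0.3, 0.5]
finger_gap: 0.0853
grip_force: 0.0
```

Request:
play_rows(motion=[1,0,-0.5,0,0,1,0,-1,0,0,1,0,-1,0,0,1,0,-1,0,0])

```text
time: 34.85
position: [0.3918, -0.0005, 0.2076]
tcp_rot: [180.0, -0.0, 167.6]
force: [-0.4, -0.1, 0.0]
finger_gap: 0.0857
grip_force: 0.0
```

```bash
python3 -c "
from h import *
C=[]
for n,(u,v) in(('top',(150,295)),('scene',(505,245))):
    s=snap(n)
    p=cloud(s); w=(s['color'].min(-1)>100)&(abs(p[...,0]-.456)<.08)&(abs(p[...,1]-.29)<.08)&(p[...,2]>.068)&(p[...,2]<.083)
    q=p[w]
    if len(q)>9:
        k=np.linalg.lstsq(np.c_[q[:,:2],np.ones(len(q))],q[:,2],rcond=None)[0]
        print(n,w.sum(),rect(q[:,:2]),np.percentile(q[:,2],[5,50,95]),'tilt deg',np.degrees(k[:2]).round(2))
    C.append(cv2.resize(s['color'][v-65:v+65,u-65:u+65,::-1],(390,390)))
cv2.imwrite('pics/f.png',np.hstack(C))
"
```

```text
top 1404 (array([453.8, 291.3]), array([89. , 56.7]), -12.1) [0.07192688 0.07549883 0.07880956] tilt deg [0.48 0.7 ]
scene 845 (array([456.8, 293. ]), array([94.2, 54.6]), -12.6) [0.07328333 0.07628378 0.07913386] tilt deg [-0.08  0.64]
```

View pics/f.png

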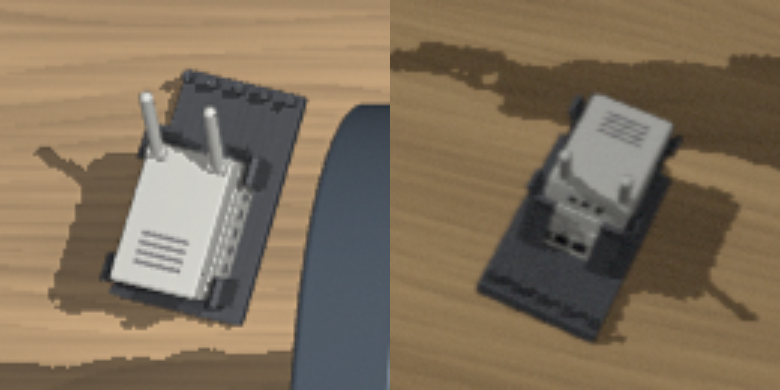

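Everything looks right: the router top is at 76 mm (expected 76) and the antennas face the comb. The fit shows about 0.65° of tilt, so I'll check it against the depth bias on the desk before handing in.

```bash
python3 -c "
from h import *
def tilt(q):
    k=np.linalg.lstsq(np.c_[q[:,:2],np.ones(len(q))],q[:,2],rcond=None)[0]; return np.degrees(k[:2]).round(2),len(q)
for n in('top','scene'):
    Q=[]
    for i in range(6):
        s=snap(n); p=cloud(s)
        c=np.array([.456,.292]); a=np.radians(-12.3); d=p[...,:2]-c
        x=d[...,0]*np.cos(a)+d[...,1]*np.sin(a); y=-d[...,0]*np.sin(a)+d[...,1]*np.cos(a)
        w=(s['color'].min(-1)>90)&(x>-40)&(abs(x+.008)<.03)&(abs(y)<.025)&(abs(p[...,2]-.076)<.008)
        Q.append(np.c_[p[w]])
        t=(abs(p[...,2])<.008)&(abs(d[...,0])<.2)&(abs(d[...,1])<.2)
        b=(abs(p[...,2]-.012)<.005)&(x>.055)&(x<.088)&(abs(y)<.038)
    print(n,'router',tilt(np.vstack(Q)),'desk',tilt(p[t]),'base',tilt(p[b]))
"
```

```text
top router (array([-0.27, -0.02]), 5109) desk (array([-0.08,  0.  ]), 26037) base (array([ 0.46, -0.36]), 549)
scene router (array([-0.02, -0.08]), 3259) desk (array([-0.02, -0.01]), 25731) base (array([0.71, 0.07]), 434)
```

The averaged fit shows the router flat, so I'm handing in.

```bash
python3 -c "
from station import manip
print(manip.job_done())"
```

```text
the job is handed in; nothing more can be done
None
```

The job is handed in: switch, spacer and router are stacked in the stand, flat and fully down as measured in both cameras, sockets and antennas at the comb end and gripper released. It took about 35 s, with one missed grasp on the spacer that left it in place, and the mug, mouse and adapter were never touched.

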